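# Hold a sample carrier flush on a tilted reader face

## Robot

A 6-joint arm with a two-finger parallel gripper is mounted at the origin on the work surface. World frame = base frame: x ahead of the robot, y to its left, z up, the work surface at z = 0. Lengths are in mm, angles in rad, forces in N, time in s.
With the tool pointing down it reaches from about 350 to 875 mm from the base axis. Payload 4.2 kg.
Tool frame: the origin (TCP) lies at the very end of the fingers, on their centre line; the grasp point (between the pads) lies arm.grip_point_offset behind it (arm.grip_point_offset is the distance from the TCP to the grasp point, in mm); z points along the fingers, y is the line along which they close (so a half turn about z gives the same grasp; the last joint's range is limited). The gripper opens to 85 mm and grips with 20 to 120 N. Pads are 22 mm wide; open, the fingers measure 114 mm over their backs; the gripper's body (76 mm by 85 mm) begins 54 mm behind the grasp point. The pads swing forward as they close: fully open they stand 13 mm farther back than shut.
Start: joints at [-0.85, 0.385, 0.008, 0, -1.194, -0.259], TCP at [278.486, -559.504, 201.012] pointing down, gripper open.
Joint ranges: [-3.14, 3.14], [-1.21, 2.06], [-1.07, 1.41], [-3.16, 2.05], [-2.99, -0.16], [-3.1, 3.1]. Speed limits (rad/s): [2.79, 2.79, 3.14, 3.14, 3.14, 3.14].

## Interface

Orientations are given as a unit quaternion [x, y, z, w].
In Python, from bench import arm, cams, ticket gives the robot as it stands.
- The arm moves only by the tool servo_tool, never from a script. Its argument "commands" is a list that holds one entry, the list of rows, each a list of 7 numbers: the closure in counts, from 0 (fully open) to 255 (shut), then the shift along the tool's x, y, z in m, then the turn, a rotation vector about the tool's x, y, z in degrees. In form: [[[grip, x, y, z, ax, ay, az], ...]]. A call has 1 to 10 rows; each row shifts and turns the commanded pose from where the row before left it, along the tool's axes as they then stand; what a row does not reach is not made up. A row lasts 1/12 s, in which the tool goes at most 41.7 mm and 7.16 degrees, less where a joint would pass 70% of its speed; a pose out of reach is approached as far as the arm can. A call with a gripper value outside its range is refused whole. The fingers move at their own pace and stop on an object; the grip force is fixed at half the most. Time passes only in rows, so rows that do not move let the fingers close. It gives the time, the measured TCP pose, the force, the opening and the grip force at its end, in the units of the state.
- arm.read_state(): the state, without advancing time (a new reading comes with each control period).
- cams.get_image(name): name is "scene" or "side" or "wrist"; returns a dict with "frame" (400x640x3 uint8, blue, green, red), "K" (3x3 intrinsics, pixels), "k1" (the pictures are not rectified: a ray, as slopes to the right and down, at radius r is drawn at 1 + k1 r^2 times it, then the intrinsics apply), "T" (4x4, takes a point from camera to world coordinates). Camera axes: x right, y up, looking along -z (the intrinsics and any distortion apply to the point x, -y, -z); pixel columns grow to the right and rows downward; lengths in mm; the calibration is good to about 2 mm. A picture is of the moment at which its call begins. There is no depth.
- ticket.job_done(): hands the job in; it is judged then, once.
The state is a dict: "clock": time; "joints": joint angles; "joint_vel": joint speeds; "joint_efforts": joint torques, N m; "position": TCP position; "ee_rot": TCP orientation; "contact_force": force on the tool from outside, world axes, zero at the start; "wrist_torque": the same for the moment, N m; "gripper_width": finger opening in mm; "grasp_force": force on a finger pad.
Only numpy, scipy, OpenCV 4.12 (cv2) and the standard library are available. Lean on these libraries where they do the work, as an engineer would, in place of code of your own. Each camera call takes 0.05 s, during which the arm holds its last target. There are 200 camera calls.

## Task

Pick up the white sample carrier by its upright orange grip and bring it to the reader, whose face is clamped at a slope you must find by feel. Tilt the carrier to match and press it gently flat on the face and down-slope against the red stop bar at the low edge, so that all four brass seat pins and the stop bar are pushed well in. Finish while still gripping and pressing it there, do not let go, and leave the bottle, the beaker and the wrench alone.

Things in the scene. Friction and masses are not known exactly. Their poses are not given: they have to be found in the camera images.
- carrier: White flat sample carrier, 70 (its x) x 56 (its y) x 8 mm, about 0.12 kg, lying on the blue rest, axes parallel to the rest's. In the middle of its top stands an orange grip: 36 mm along x, 14 mm thick along y, from 8 to 54 mm above the underside; take it across the 14 mm. Origin: centre of the underside, z up. Underside goes on the face, x along the slope, either end low.
- rest: Blue block with a black rubber top, 110 (x) x 90 (y) x 20 mm, fixed to the bench. Origin: centre of its underside. The carrier starts on its top, near the middle.
- reader: White bench reader, fixed. Base 205 x 124 x 16 mm, from 20 mm before to 185 mm behind the origin along its x (which points away from the robot, within 0.35 rad); rear housing with black top, 86 mm high, from x = 115 mm. Origin: on the bench straight under point hinge. In front of the housing a tilted aluminium face; green cheeks, 60 mm high, flank its hinge 48 to 56 mm off the middle.
- hinge (a point): Middle of the face's hinge axis, 50 mm above the reader's origin, axes as the reader's; the axis runs along y and lies in the face's surface. From it the face, 92 mm wide, rises 86 mm towards the reader's +x, firmly clamped at a slope of 0.22 to 0.58 rad above level. No reading tells the slope: feel for it, or see it. Seated, the carrier's middle lies about 36 mm up the face, centred in y.
- pin_low_left (a joint): Travel (m) of the brass seat pin, 8 mm wide, 12 mm up the face from the hinge axis and 20 mm to the reader's +y side: 0 when 4 mm proud of the face, 0.004 when flush. Springs straight out of the face, 0.5 N at 0, 1.5 N at 0.004. Well in: more than half its travel.
- pin_low_right (a joint): The same for the low pin 20 mm to the reader's -y side.
- pin_high_left (a joint): The same for the pin 62 mm up the face, 20 mm to the reader's +y side.
- pin_high_right (a joint): The same for the pin 62 mm up the face, 20 mm to the reader's -y side.
- stop_bar (a joint): Travel (m) of the red sprung stop bar, 34 mm wide, in the 9 mm high green lip along the face's low edge. At 0 it stands out of the lip to 4 mm up the face from the hinge axis; pushed down-slope it reads 0.004 flush with the lip (which starts at the axis). 0.3 N at 0, 1.1 N at 0.004. Well in: more than half its travel.
- bottle: Amber bottle, black cap, 48 mm across, 100 mm high, loose. Origin: centre of its underside. Leave it alone.
- beaker: Small glass beaker, 52 mm across, 60 mm high, loose. Origin: centre of its underside. Leave it alone.
- wrench: Steel wrench, 160 mm long, lying on the bench to the robot's right. Leave it alone.
Things that resemble listed ones, but are neither listed nor needed, are in the scene too. Leave any turquoise look-alike of the carrier alone. Of the things that look like the reader, the larger one is meant.

How it is judged (in metres and radians):
On the way:
1. the carrier is lifted clear of the rest (z of carrier in the frame of rest above 0.04 m and contact force between the fingers and carrier above 1 N), for 0.2 s.
At the end, for the whole second after the job is handed in: Held by the fingers and at rest, the carrier pushes all four seat pins and the stop bar in by more than 2 of their 4 mm, pressing on the reader with 3 to 35 N, its underside centre more than 45 mm above the bench (value of joint each of pin_low_left, pin_low_right, pin_high_left, pin_high_right, stop_bar above 0.002 m and contact force between carrier and reader between 3 and 35 N and contact force between the fingers and carrier above 1 N and height (world z) of carrier above 0.045 m and linear speed of carrier below 0.02 m/s); the arm keeps its last pose, push and grip.
It fails at once if the carrier is pressed on the reader with more than 60 N (contact force between carrier and reader above 60 N).
It fails at once if the bottle is shifted by more than 20 mm (distance of bottle from where it was at the start of the episode above 0.02 m).
It fails at once if the beaker is shifted by more than 20 mm (distance of beaker from where it was at the start of the episode above 0.02 m).
It fails at once if the wrench is shifted by more than 20 mm (distance of wrench from where it was at the start of the episode above 0.02 m).
It also fails if it takes over 45 s, if anything falls off the work surface, if the arm or the gripper's body presses on something with over 40 N, if the wrist force passes 120 N, or if a joint passes its speed limit or range.

## Working session

There is one attempt and no reset: what is moved stays moved. The work goes in short steps, Python scripts to look and compute and a tool call to move; the robot and the scene stay as the last step left them, time stands still between calls to the robot, and variables do not carry over. Pictures are saved under pics/ and viewed, at most 10 in all, crops included, and the job is handed in when it is done.

Besides the shell and the picture viewer there is one more tool, called after ">>>" by a JSON object that holds its "fn" and its "kwargs". servo_tool: Moves the arm, as the interface text tells. Its arguments: {"type":"object","properties":{"commands":{"type":"array","items":{"type":"array","items":{"type":"array","items":{"type":"number"}}}}},"required":["commands"]}

```bash
mkdir -p pics; ls; python3 - <<'E'
from bench import arm,cams,ticket
import cv2,numpy as np
print(arm.read_state(), arm.grip_point_offset)
for n in("scene","side"):
    d=cams.get_image(n); cv2.imwrite(f"pics/{n}0.png",d["frame"]); np.savez(f"{n}0.npz",**{k:d[k] for k in("K","k1","T")}); print(n,d["K"],d["k1"],d["T"])
E
```

```text
pics
{'clock': 0.0, 'joints': array([-8.50371103e-01,  3.85557703e-01,  6.56592043e-03, -5.21280058e-04,
       -1.19398381e+00, -2.58590819e-01]), 'joint_vel': array([-1.69476820e-05, -4.09656512e-04,  1.04772384e-03,  1.11362598e-03,
        4.62394046e-04,  8.36189838e-04]), 'joint_efforts': array([ 6.50306411e-04, -3.92289734e+01,  1.88401204e+01,  4.18607041e+00,
       -4.63710501e-03, -7.36900802e-06]), 'position': array([ 278.2021549 , -558.91244963,  199.89421742]), 'ee_rot': array([-2.28776717e-01,  9.73478283e-01,  1.07557334e-03, -2.98534906e-04]), 'contact_force': array([-0.08974557,  0.90799186, -0.03089999]), 'wrist_torque': array([0.04769142, 0.00949051, 0.0072079 ]), 'grasp_force': 0.0, 'gripper_width': 85.6366826200172} 18.700000000000003
scene [[363.46800673   0.         326.66585264]
 [  0.         363.46800673 211.32442109]
 [  0.           0.           1.        ]] 0.0226151496677242 [[-6.87643519e-01 -5.17012714e-01  5.09749197e-01  1.05339914e+03]
 [ 7.26019087e-01 -4.95962186e-01  4.76358894e-01  4.53469365e+02]
 [ 6.53272117e-03  6.97652753e-01  7.16406281e-01  8.17488335e+02]
 [ 0.00000000e+00  0.00000000e+00  0.00000000e+00  1.00000000e+00]]
side [[447.83340051   0.         316.34693917]
 [  0.         447.83340051 203.84416772]
 [  0.           0.           1.        ]] 0.012799899432126859 [[-7.29259681e-01  5.17554300e-01 -4.47568836e-01 -6.03918799e+01]
 [-6.84219758e-01 -5.56243407e-01  4.71631843e-01  5.44052173e+02]
 [-4.86212612e-03  6.50177528e-01  7.59766768e-01  1.03932833e+03]
 [ 0.00000000e+00  0.00000000e+00  0.00000000e+00  1.00000000e+00]]
```

View pics/scene0.png

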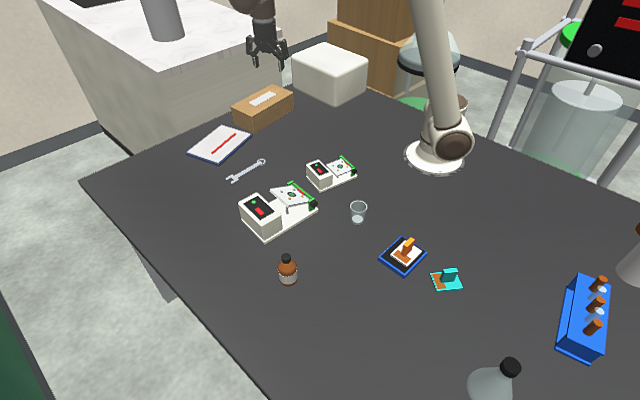

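View pics/side0.png

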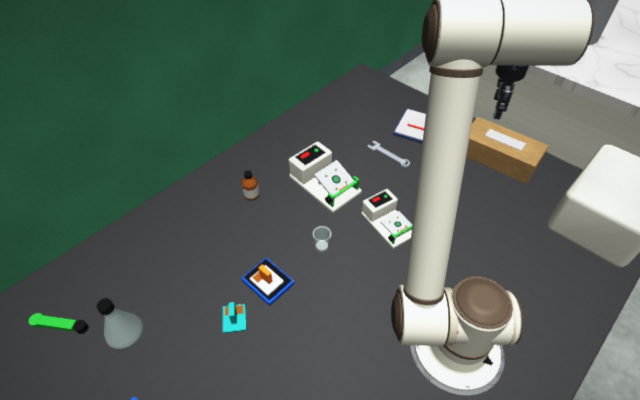

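The scene view shows the large reader at (280,210), the carrier and rest at (403,255), the beaker at (358,212) and the bottle at (288,270). The side view shows the reader at (325,178) and the rest at (268,281). I'll zoom in for corners.

```bash
python3 - <<'E'
import cv2,numpy as np
def tile(f,x,y):
    im=cv2.imread(f)[y:y+75,x:x+100]; t=cv2.resize(im,(400,300),interpolation=cv2.INTER_CUBIC)
    for i in range(0,100,10): cv2.putText(t,str(x+i),(i*4,8),0,.28,(0,255,255),1); cv2.line(t,(i*4,10),(i*4,14),(0,255,255),1)
    for j in range(10,75,10): cv2.putText(t,str(y+j),(0,j*4+3),0,.28,(0,255,255),1); cv2.line(t,(20,j*4),(24,j*4),(0,255,255),1)
    return t
a=np.hstack([tile("pics/scene0.png",230,172),tile("pics/side0.png",280,137)])
b=np.hstack([tile("pics/scene0.png",360,220),tile("pics/side0.png",220,245)])
cv2.imwrite("pics/mos.png",np.vstack([a,b]))
E
```

```text
(no output)
```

View pics/mos.png

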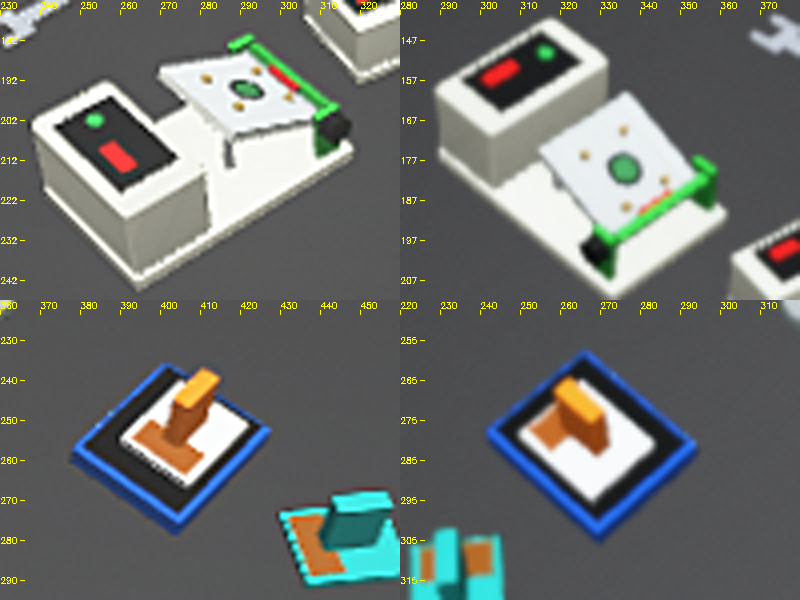

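```bash
cat > h.py <<'E'
import numpy as np
from scipy.optimize import least_squares
from scipy.spatial.transform import Rotation as R
def proj(c,P):
    P=np.atleast_2d(P); T=c["T"]; q=(P-T[:3,3])@T[:3,:3]
    s=np.c_[q[:,0]/-q[:,2],-q[:,1]/-q[:,2]]; s=s*(1+c["k1"]*(s**2).sum(1,keepdims=True))
    return s@c["K"][:2,:2].T+c["K"][:2,2]
def place(x,y,yaw,P):
    return R.from_euler("z",yaw).apply(P)+[x,y,0]
def facept(t,u,y,n=0): return [u*np.cos(t)-n*np.sin(t),y,50+u*np.sin(t)+n*np.cos(t)]
E
python3 - <<'E'
from h import *
C={n:dict(np.load(n+"0.npz")) for n in("scene","side")}
def px(t,o): return (np.array(t)+.5)/4-.5+o
face=[(12,20,4),(12,-20,4),(62,20,4),(62,-20,4),(86,-46,0),(86,46,0)]
box=[(115,-62,86),(115,62,86),(185,62,86),(185,-62,86)]
sc=px([(289,97),(257,70),(238,106),(206,78),(160,68),(230,136),(104,82),(208,172),(131,218),(31,122),(352,150)],(230,172))
si=px([(226,207),(264,181),(185,155),(223,130),(226,93),(138,150),(207,60),(92,130),(38,90),(152,18),(325,213),(215,300)],(280,137))
def M(p): return lambda ext: place(*p[:3],np.array([facept(p[3],*f) for f in face]+box+ext,float))
def f(p):
    m=M(p); return np.r_[(proj(C["scene"],m([(-20,62,16)]))-sc),(proj(C["side"],m([(-20,-62,16),(-20,62,16)]))-si)].ravel()
r=least_squares(f,[650,-150,0,.4],loss="soft_l1"); print("reader",r.x,f(r.x).reshape(-1,2).round(1).tolist())
top=[(-55,45,20),(-55,-45,20),(55,-45,20),(55,45,20)]
ca=[(35,-28,28),(-35,-28,28),(-35,28,28),(35,28,28)]
g=[(18,-7,74),(18,7,74),(-18,7,74),(-18,-7,74)]
s1=px([(270,130),(167,65),(75,147),(178,220)],(360,220)); s1c=px([(121,138),(181,80),(249,124),(188,185),(172,100),(190,108),(219,75),(204,68)],(360,220))
d1=px([(200,228),(297,147),(183,50),(87,132)],(220,245)); d1c=px([(118,130),(190,200),(255,140),(155,88),(170,77),(205,113),(197,127)],(220,245))
cc=[ca[3],ca[2],ca[1],g[1],g[0],g[3],g[2]]
for nm,A,a,B,b in(("rest",top,s1,top,d1),("carrier",ca+g,s1c,cc,d1c)):
    q=lambda p:np.r_[proj(C["scene"],place(*p,np.array(A,float)))-a,proj(C["side"],place(*p,np.array(B,float)))-b].ravel()
    r=least_squares(q,[500,100,0],loss="soft_l1"); print(nm,r.x,q(r.x).reshape(-1,2).round(1).tolist())
# beaker, bottle top-ish ray at height
def ray(c,uv,z):
    s0=(np.array(uv)-c["K"][:2,2])/c["K"][0,0]; s=s0.copy()
    for _ in range(5): s=s0/(1+c["k1"]*(s@s))
    d=c["T"][:3,:3]@[s[0],-s[1],-1]; o=c["T"][:3,3]; return (o+d*(z-o[2])/d[2]).round()
print("beaker",ray(C["scene"],(358,204),60),ray(C["side"],(322,232),60),"bottle",ray(C["scene"],(286,257),100),ray(C["side"],(249,174),100))
E
```

```text
reader [ 505.37689465 -169.67631761  -18.9271577   195.16361629] [[0.4, -0.1], [0.2, -0.0], [0.7, 0.2], [0.4, 0.3], [0.1, 0.6], [1.6, -0.2], [1.1, -1.2], [0.6, -1.2], [-1.0, -0.2], [-1.0, -0.2], [1.2, -0.9], [0.2, -0.3], [0.2, -0.5], [-0.2, 0.0], [-0.1, -0.2], [-0.0, -0.3], [-0.2, 0.0], [0.6, -1.1], [-0.6, 0.6], [-2.1, -1.3], [-0.8, -1.6], [0.8, -0.6], [-0.7, -1.5]]
rest [ 4.58125332e+02  1.86902327e+02 -2.11414348e-03] [[1.1, -0.9], [0.0, -1.8], [-0.5, -0.3], [1.0, 0.6], [-0.8, 1.1], [0.3, -1.3], [0.3, -1.1], [-1.0, -0.7]]
carrier [454.80566423 192.27722862 -31.42623154] [[0.1, -0.3], [0.2, -0.0], [-0.0, 0.0], [0.3, -0.3], [-0.0, -0.8], [-0.1, 0.1], [0.5, 0.8], [-0.1, -0.3], [0.2, 0.5], [0.2, -0.5], [0.0, 0.6], [-0.5, 0.3], [-0.1, -0.3], [0.7, -1.0], [-1.5, -1.0]]
beaker [428.  -4.  60.] [436.  -1.  60.] bottle [725.  12. 100.] [716.  11. 100.]
```

Poses found: carrier (455,192), yaw -0.01; reader hinge (505,-170), yaw -0.078, slope ≈0.385; beaker (432,-2); bottle (720,11). Next I turn the tool and go over the carrier.

>>> {"fn": "servo_tool", "kwargs": {"commands": [[[0,0,0,0,0,0,6.8],[0,0,0,0,0,0,6.8],[0,0,0,0,0,0,6.8],[0,0,0,0,0,0,6.8],[0,-0.009,0.039,0,0,0,0],[0,-0.009,0.039,0,0,0,0],[0,-0.009,0.039,0,0,0,0],[0,-0.009,0.039,0,0,0,0],[0,-0.009,0.039,0,0,0,0],[0,-0.009,0.039,0,0,0,0]]]}}

```text
clock: 0.93
position: [335.2, -324.3, 200.6]
ee_rot: [0.007, 1.0, 0.0, -0.0]
contact_force: [0.6, 0.2, -0.1]
gripper_width: 85.7
grasp_force: 0.0
```

>>> {"fn": "servo_tool", "kwargs": {"commands": [[[0,-0.009,0.039,0,0,0,0],[0,-0.009,0.039,0,0,0,0],[0,-0.009,0.039,0,0,0,0],[0,-0.009,0.039,0,0,0,0],[0,-0.009,0.039,0,0,0,0],[0,-0.009,0.039,0,0,0,0],[0,-0.009,0.039,0,0,0,0],[0,-0.009,0.039,0,0,0,0],[0,-0.009,0.039,0,0,0,0],[0,-0.009,0.039,0,0,0,0]]]}}

```text
clock: 1.77
position: [430.2, 64.6, 201.0]
ee_rot: [0.006, 1.0, 0.0, 0.0]
contact_force: [1.1, -0.8, 0.1]
gripper_width: 85.7
grasp_force: 0.0
```

>>> {"fn": "servo_tool", "kwargs": {"commands": [[[0,-0.009,0.039,0,0,0,0],[0,-0.009,0.039,0,0,0,0],[0,-0.009,0.039,0,0,0,0],[0,0,0,0,0,0,0],[0,0,0,0,0,0,0]]]}}

```text
clock: 2.18
position: [458.9, 180.9, 200.0]
ee_rot: [0.005, 1.0, -0.0, -0.001]
contact_force: [-0.4, -1.2, -0.6]
gripper_width: 85.4
grasp_force: 0.0
```

>>> {"fn": "servo_tool", "kwargs": {"commands": [[[0,0.004,0.0113,0.02,0,0,0],[0,0,0,0.035,0,0,0],[0,0,0,0.035,0,0,0],[0,0,0,0.03,0,0,0],[0,0,0,0.025,0,0,0],[0,0,0,0.02,0,0,0],[0,0,0,0,0,0,0],[0,0,0,0,0,0,0]]]}}

```text
clock: 2.85
position: [454.6, 189.2, 35.6]
ee_rot: [0.007, 1.0, -0.001, -0.001]
contact_force: [0.1, 0.5, 0.4]
gripper_width: 85.2
grasp_force: 0.0
```

>>> {"fn": "servo_tool", "kwargs": {"commands": [[[150,0,0,0,0,0,0],[255,0,0,0,0,0,0],[255,0,0,0,0,0,0],[255,0,0,0,0,0,0],[255,0,0,0,0,0,0],[255,0,0,0,0,0,0],[255,0,0,0,0,0,0],[255,0,0,0,0,0,0],[255,0,0,0,0,0,0],[255,0,0,0,0,0,0]]]}}

```text
clock: 3.68
position: [455.6, 191.0, 36.5]
ee_rot: [0.006, 1.0, 0.0, 0.0]
contact_force: [-2.4, 2.3, 4.8]
gripper_width: 12.3
grasp_force: 60.6
```

>>> {"fn": "servo_tool", "kwargs": {"commands": [[[255,0,0,-0.01,0,0,0],[255,0,0,-0.03,0,0,0],[255,0,0,-0.03,0,0,0],[255,0,0,-0.03,0,0,0],[255,0,0,-0.03,0,0,0],[255,0,0,-0.02,0,0,0],[255,0,0,0,0,0,0],[255,0,0,0,0,0,0],[255,0,0,0,0,0,0],[255,0,0,0,0,0,0]]]}}

```text
clock: 4.52
position: [454.1, 189.8, 184.1]
ee_rot: [0.007, 1.0, -0.001, -0.002]
contact_force: [-0.1, -1.0, -0.5]
gripper_width: 11.8
grasp_force: 59.7
```

```bash
python3 - <<'E'
from bench import arm,cams
import cv2,numpy as np
s=arm.read_state(); print(s["position"],s["ee_rot"],s["contact_force"],s["wrist_torque"],s["joints"])
a=cams.get_image("scene"); d=cams.get_image("wrist"); np.savez("wrist1.npz",K=d["K"],k1=d["k1"],T=d["T"]); print(d["K"],d["T"])
c=cv2.resize(a["frame"][130:290,300:500],(640,512)); cv2.imwrite("pics/lift.png",cv2.resize(np.vstack([d["frame"],c]),(421,600)))
E
```

```text
[454.13135171 189.79427838 184.1201925 ] [ 0.00667795  0.99997567 -0.00112272 -0.00167279] [-0.13118223 -1.02877349 -0.48285032] [-0.04991639  0.03493249  0.0438882 ] [ 7.26124468e-01  1.74643895e-01 -3.32060228e-01 -6.49327309e-04
 -1.06808117e+00 -2.30996284e+00]
[[311.82859902   0.         318.33238928]
 [  0.         311.82859902 200.8569806 ]
 [  0.           0.           1.        ]] [[ 1.23382157e-02 -9.64438354e-01 -2.64019752e-01  3.88091165e+02]
 [ 9.99922232e-01  1.14208239e-02  5.00938123e-03  1.90872598e+02]
 [-1.81591630e-03 -2.64061027e-01  9.64504265e-01  3.57696283e+02]
 [ 0.00000000e+00  0.00000000e+00  0.00000000e+00  1.00000000e+00]]
```

View pics/lift.png

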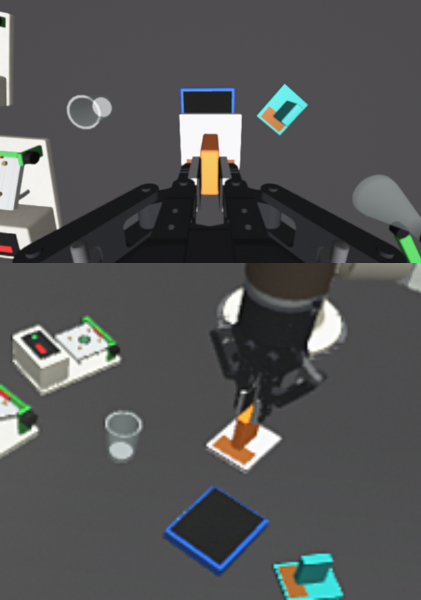

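The carrier is held square in the fingers. I'll move towards the reader and take a closer wrist look from its side.

>>> {"fn": "servo_tool", "kwargs": {"commands": [[[255,-0.0065,-0.036,0,0,0,0.5],[255,-0.0065,-0.036,0,0,0,0.5],[255,-0.0065,-0.036,0,0,0,0.5],[255,-0.0065,-0.036,0,0,0,0.5],[255,-0.0065,-0.036,0,0,0,0.5],[255,-0.0065,-0.036,0,0,0,0.5],[255,-0.0065,-0.036,0,0,0,0.8],[255,0,0,0,0,0,0],[255,0,0,0,0,0,0],[255,0,0,0,0,0,0]]]}}

```text
clock: 5.45
position: [490.4, -63.1, 185.2]
ee_rot: [0.04, 0.999, -0.0, -0.001]
contact_force: [-0.8, -0.0, -0.3]
gripper_width: 11.7
grasp_force: 59.8
```

```bash
python3 - <<'E'
from bench import arm,cams
import cv2,numpy as np
s=arm.read_state(); print(s["position"],s["ee_rot"],s["contact_force"],s["wrist_torque"])
d=cams.get_image("wrist"); np.savez("wrist2.npz",K=d["K"],k1=d["k1"],T=d["T"])
from h import *
w=dict(np.load("wrist2.npz")); p=(505.4,-169.7,-.0776,.385)
q=proj(w,place(*p[:3],np.array([facept(p[3],*f) for f in [(12,20,4),(12,-20,4),(62,20,4),(62,-20,4),(86,-46,0),(86,46,0)]]))); print(q.round(1).tolist())
x,y=np.clip((q.mean(0)-[100,75]).astype(int),0,[440,250]); print(x,y)
t=cv2.resize(d["frame"][y:y+150,x:x+200],(800,600),interpolation=cv2.INTER_CUBIC)
for i in range(0,200,20): cv2.putText(t,str(x+i),(i*4,8),0,.3,(0,255,255),1)
cv2.imwrite("pics/w2.png",t)
E
```

```text
[490.42848047 -63.10719489 185.22635055] [ 4.00195423e-02  9.99198585e-01 -5.39974443e-05 -7.88219969e-04] [-0.84867727 -0.0096417  -0.29214585] [ 0.01492938  0.0023163  -0.00112341]
[[234.7, 216.7], [195.7, 216.7], [233.3, 266.7], [193.7, 266.5], [168.9, 290.1], [259.6, 290.6]]
114 182
```

View pics/w2.png

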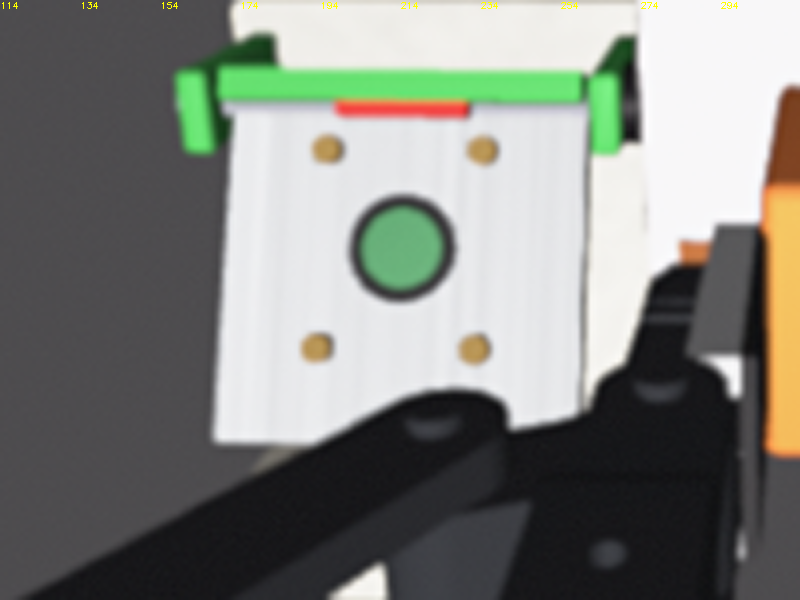

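The wrist view shows pins at about (234,219), (196,219), (232,269) and (193,269), roughly 2.5 px from prediction. I'll do a joint fit.

```bash
python3 - <<'E'
from h import *
C={n:dict(np.load(n+".npz")) for n in("scene0","side0","wrist2")}
px=lambda t,o,: (np.array(t)+.5)/4-.5+o
face=[(12,20,4),(12,-20,4),(62,20,4),(62,-20,4),(86,-46,0),(86,46,0)]
box=[(115,-62,86),(115,62,86),(185,62,86),(185,-62,86)]
sc=px([(289,97),(257,70),(238,106),(206,78),(160,68),(230,136),(104,82),(208,172),(131,218),(31,122)],(230,172))
si=px([(226,207),(264,181),(185,155),(223,130),(226,93),(138,150),(207,60),(92,130),(38,90),(152,18)],(280,137))
wr=px([(482,150),(328,149),(474,349),(317,347),(214,441)],(114,182))
def f(p,parts=False):
    P=place(*p[:3],np.array([facept(p[3],*k) for k in face]+box,float))
    r=[proj(C["scene0"],P+[*p[4:6],0])-sc,proj(C["side0"],P+[*p[6:8],0])-si,(proj(C["wrist2"],P[:5]+[*p[8:10],0])-wr)*1.5]
    return r if parts else np.r_[np.vstack(r).ravel(),np.array(p[4:])/1.5]
r=least_squares(f,[505,-170,-.077,.385]+[0]*6,loss="soft_l1")
cov=np.linalg.inv(r.jac.T@r.jac); print(r.x.round(3),np.sqrt(np.diag(cov))[:4].round(3)); print(f(r.x,True)[2].round(1).tolist())
for t in(.33,.385,.44):
    g=lambda q:f([q[0],q[1],q[2],t,*q[3:]]); q=least_squares(g,[505,-170,-.077]+[0]*6,loss="soft_l1"); print(t,q.cost)
E
```

```text
[ 5.06643e+02 -1.69368e+02 -8.50000e-02  4.03000e-01  3.37000e-01
  2.24000e-01 -1.82700e+00  6.32000e-01  9.97000e-01 -9.52000e-01] [1.314 1.293 0.008 0.018]
[[0.2, -0.4], [-0.5, -0.4], [0.3, 0.0], [-0.4, 0.2], [0.5, 0.3]]
0.33 16.635310603049533
0.385 9.767713708132089
0.44 11.27474475439029
```

```bash
cat >> h.py <<'E'
HX,HY,YAW=506.6,-169.4,-.085
def rel(s,u,n,t,off=16.5):
    "shift in tool axes (mm) after turning, turn (deg, tool axes) from state s to carrier at u,n on face slope t; and current u,n,y"
    Rz=R.from_euler("z",YAW); Rc=Rz*R.from_euler("y",-t)
    Rt=Rc*R.from_euler("z",180,degrees=True)*R.from_euler("x",180,degrees=True)  # x=-x? fixed below
    Rt=Rc*R.from_matrix([[-1,0,0],[0,1,0],[0,0,-1]])
    H=np.array([HX,HY,50]); tgt=H+Rc.apply([u,0,n+off]); R0=R.from_quat(s["ee_rot"])
    cur=Rc.inv().apply(s["position"]-H)-[0,0,off]
    return Rt.inv().apply(tgt-s["position"]).round(1),(R0.inv()*Rt).as_rotvec(degrees=True).round(2),cur.round(1)
E
python3 - <<'E'
from h import *
from bench import arm
s=arm.read_state(); print(rel(s,42,25,.403)); 
E
```

```text
(array([ -11.9, -105.1,   92.9]), array([  0.07, -23.15,   0.36]), array([ 30.1, 105.1, 117.9]))
```

>>> {"fn": "servo_tool", "kwargs": {"commands": [[[255,0,0,0,0,-5.8,0.1],[255,0,0,0,0,-5.8,0.1],[255,0,0,0,0,-5.8,0.1],[255,0,0,0,0,-5.8,0],[255,-0.004,-0.035,0,0,0,0],[255,-0.004,-0.035,0,0,0,0],[255,-0.004,-0.035,0,0,0,0],[255,0,0,0.03,0,0,0],[255,0,0,0.03,0,0,0],[255,0,0,0.02,0,0,0]]]}}

```text
clock: 6.33
position: [524.3, -170.5, 115.3]
ee_rot: [0.041, 0.979, -0.008, 0.2]
contact_force: [-0.6, -0.3, -0.5]
gripper_width: 11.5
grasp_force: 59.8
```

>>> {"fn": "servo_tool", "kwargs": {"commands": [[[255,0,0,0.005,0,0,0],[255,0,0,0,0,0,0],[255,0,0,0,0,0,0],[255,0,0,0,0,0,0]]]}}

```text
clock: 6.67
position: [527.1, -170.5, 114.1]
ee_rot: [0.041, 0.978, -0.008, 0.202]
contact_force: [0.0, 0.5, -0.9]
gripper_width: 11.5
grasp_force: 59.8
```

```bash
python3 - <<'E'
from h import *
from bench import arm,cams
import cv2
s=arm.read_state(); print(rel(s,42,25,.403),s["contact_force"],s["wrist_torque"])
a=cams.get_image("side"); b=cams.get_image("scene")
t=[cv2.resize(x,(400,300),interpolation=cv2.INTER_CUBIC) for x in(a["frame"][137:212,290:390],b["frame"][160:235,240:340])]
cv2.imwrite("pics/hov.png",np.hstack(t))
E
```

```text
(array([ 2. , -0.6,  9.4]), array([0.09, 0.25, 0.1 ]), array([44. ,  0.6, 34.4])) [ 0.01290037  0.52554051 -0.86215807] [0.03979928 0.90981414 0.01005255]
```

View pics/hov.png

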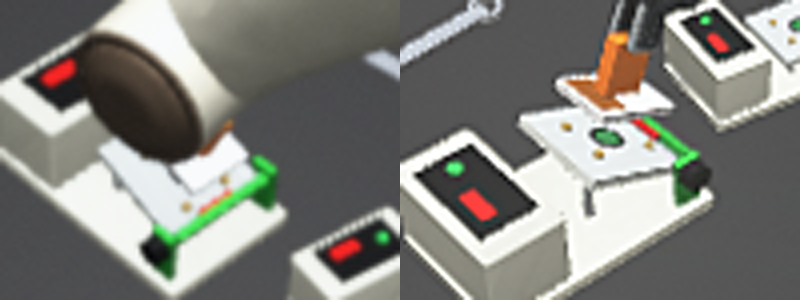

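>>> {"fn": "servo_tool", "kwargs": {"commands": [[[255,0,0,0.01,0,0,0],[255,0,0,0.008,0,0,0],[255,0,0,0.006,0,0,0],[255,0,0,0,0,0,0],[255,0,0,0,0,0,0],[255,0,0,0,0,0,0]]]}}

```text
clock: 7.27
position: [535.8, -172.1, 90.7]
ee_rot: [0.041, 0.979, -0.008, 0.201]
contact_force: [0.4, -0.5, -1.4]
gripper_width: 11.8
grasp_force: 59.8
```

```bash
cat > st.py <<'E'
from h import *
from bench import arm,cams
s=arm.read_state(); Rc=R.from_euler("z",YAW)*R.from_euler("y",-.403)
print(s["clock"],rel(s,36,0,.403),"F face",Rc.inv().apply(s["contact_force"]).round(2),"M face",Rc.inv().apply(s["wrist_torque"]).round(3),s["gripper_width"],s["joint_efforts"].round(2))
E
python3 st.py
```

```text
7.2667 (array([6.9, 0.2, 9.4]), array([0.05, 0.12, 0.02]), array([42.9, -0.2,  9.4])) F face [-0.13 -0.42 -1.43] M face [ 0.002  0.892 -0.007] 11.79085038131314 [  0.   -26.73  14.21   2.93   0.91  -0.  ]
```

>>> {"fn": "servo_tool", "kwargs": {"commands": [[[255,0,0,0.002,0,0,0],[255,0,0,0.002,0,0,0],[255,0,0,0,0,0,0],[255,0,0,0,0,0,0]]]}}

```text
clock: 7.6
position: [537.3, -172.2, 86.7]
ee_rot: [0.041, 0.979, -0.008, 0.201]
contact_force: [-0.3, 0.1, -0.5]
gripper_width: 12.0
grasp_force: 59.8
```

```bash
python3 st.py
```

```text
7.6 (array([6.7, 0.2, 5.2]), array([0.05, 0.1 , 0.01]), array([42.7, -0.2,  5.2])) F face [-0.48  0.08 -0.38] M face [-0.004  0.894 -0.057] 11.965515462234016 [  0.   -27.19  14.12   2.91   0.92  -0.  ]
```

>>> {"fn": "servo_tool", "kwargs": {"commands": [[[255,0,0,0.001,0,0,0],[255,0,0,0.001,0,0,0],[255,0,0,0,0,0,0],[255,0,0,0,0,0,0]]]}}

```text
clock: 7.93
position: [538.2, -172.3, 85.1]
ee_rot: [0.041, 0.979, -0.008, 0.201]
contact_force: [-1.2, 0.7, -0.2]
gripper_width: 11.9
grasp_force: 60.0
```

```bash
python3 st.py
```

```text
7.9333 (array([7. , 0.2, 3.3]), array([0.06, 0.13, 0.01]), array([43. , -0.2,  3.3])) F face [-1.19  0.59  0.34] M face [ 0.039  0.958 -0.027] 11.896429923127583 [ -0.07 -26.76  13.85   2.84   0.89   0.  ]
```

>>> {"fn": "servo_tool", "kwargs": {"commands": [[[255,0,0,0.001,0,0,0],[255,0,0,0,0,0,0],[255,0,0,0,0,0,0]]]}}

```text
clock: 8.18
position: [538.7, -172.3, 84.2]
ee_rot: [0.041, 0.979, -0.008, 0.201]
contact_force: [-0.3, -0.0, 2.0]
gripper_width: 11.4
grasp_force: 60.1
```

```bash
python3 st.py
```

```text
8.1833 (array([7. , 0.2, 2.4]), array([0.06, 0.14, 0.02]), array([43. , -0.2,  2.4])) F face [ 0.45 -0.03  1.93] M face [ 0.136  0.914 -0.031] 11.449978843969728 [ -0.05 -26.09  13.64   2.78   0.9    0.  ]
```

>>> {"fn": "servo_tool", "kwargs": {"commands": [[[255,0,0,0.001,0,0,0],[255,0,0,0,0,0,0],[255,0,0,0,0,0,0]]]}}

```text
clock: 8.43
position: [539.0, -172.4, 83.3]
ee_rot: [0.041, 0.979, -0.008, 0.201]
contact_force: [-1.4, 0.4, 2.8]
gripper_width: 12.0
grasp_force: 60.3
```

```bash
python3 st.py
```

```text
8.4333 (array([7. , 0.2, 1.4]), array([0.05, 0.14, 0.01]), array([43. , -0.2,  1.4])) F face [-0.25  0.23  3.1 ] M face [0.168 0.983 0.02 ] 12.04247127560265 [ -0.04 -25.69  13.44   2.72   0.89   0.  ]
```

>>> {"fn": "servo_tool", "kwargs": {"commands": [[[255,0,0,0.001,0,0,0],[255,0,0,0,0,0,0],[255,0,0,0,0,0,0]]]}}

```text
clock: 8.68
position: [539.5, -172.4, 82.4]
ee_rot: [0.041, 0.979, -0.008, 0.201]
contact_force: [-1.8, 0.9, 3.2]
gripper_width: 12.2
grasp_force: 60.4
```

```bash
python3 st.py
```

```text
8.6833 (array([7.1, 0.2, 0.3]), array([0.06, 0.14, 0.02]), array([43.1, -0.2,  0.3])) F face [-0.52  0.76  3.67] M face [ 0.149  0.851 -0.017] 12.20022045852156 [-2.000e-02 -2.529e+01  1.324e+01  2.670e+00  8.700e-01  0.000e+00]
```

>>> {"fn": "servo_tool", "kwargs": {"commands": [[[255,0,0,0.001,0,0,0],[255,0,0,0,0,0,0],[255,0,0,0,0,0,0]]]}}

```text
clock: 8.93
position: [539.7, -172.2, 82.0]
ee_rot: [0.041, 0.979, -0.008, 0.201]
contact_force: [-5.0, 2.8, 7.6]
gripper_width: 11.8
grasp_force: 61.1
```

```bash
python3 st.py
```

```text
8.9333 (array([ 7.1,  0. , -0.1]), array([0.06, 0.16, 0.02]), array([43.1, -0. , -0.1])) F face [-1.8   2.35  8.98] M face [0.721 1.254 0.008] 11.7873440322653 [-6.700e-01 -2.292e+01  1.323e+01  2.700e+00  1.100e+00  1.000e-02]
```

>>> {"fn": "servo_tool", "kwargs": {"commands": [[[255,0,0,0.0005,0,0,0],[255,0,0,0,0,0,0],[255,0,0,0,0,0,0]]]}}

```text
clock: 9.18
position: [539.8, -172.1, 81.9]
ee_rot: [0.041, 0.979, -0.008, 0.201]
contact_force: [-7.8, 4.7, 12.5]
gripper_width: 11.5
grasp_force: 61.6
```

```bash
python3 st.py
```

```text
9.1833 (array([ 7.2, -0.1, -0.2]), array([0.07, 0.17, 0.03]), array([43.2,  0.1, -0.2])) F face [-2.6   4.04 14.69] M face [1.159 1.467 0.026] 11.539952646986748 [-1.150e+00 -2.124e+01  1.328e+01  2.740e+00  1.280e+00  1.000e-02]
```

>>> {"fn": "servo_tool", "kwargs": {"commands": [[[255,0,0,0.0005,0,0,0],[255,0,0,0,0,0,0],[255,0,0,0,0,0,0]]]}}

```text
clock: 9.43
position: [539.9, -172.0, 81.8]
ee_rot: [0.041, 0.979, -0.008, 0.202]
contact_force: [-10.0, 6.4, 14.8]
gripper_width: 12.2
grasp_force: 62.1
```

```bash
python3 st.py
```

```text
9.4333 (array([ 7.2, -0.2, -0.4]), array([0.07, 0.18, 0.04]), array([43.2,  0.2, -0.4])) F face [-3.86  5.52 17.72] M face [1.459 1.75  0.021] 12.240244030638625 [ -1.62 -19.52  13.33   2.78   1.46   0.02]
```

Hard contact came at n≈0, where vision predicted it, with the moments nearly balanced, so the slope is about 0.40. I'll ease off and slide down-slope, feeling for the bar.

>>> {"fn": "servo_tool", "kwargs": {"commands": [[[255,0,0,-0.0015,0,0,0],[255,0,0,0,0,0,0],[255,0.001,0,0,0,0,0],[255,0.001,0,0,0,0,0],[255,0,0,0,0,0,0],[255,0,0,0,0,0,0]]]}}

```text
clock: 9.93
position: [539.4, -172.2, 82.1]
ee_rot: [0.041, 0.978, -0.008, 0.203]
contact_force: [-0.3, 1.0, 5.4]
gripper_width: 11.8
grasp_force: 60.7
```

```bash
python3 st.py
```

```text
9.9333 (array([6.8, 0. , 0.1]), array([0.07, 0.33, 0.05]), array([42.8, -0. ,  0.1])) F face [1.78 0.95 5.06] M face [ 0.171  0.422 -0.059] 11.788793330643342 [-2.000e-01 -2.391e+01  1.179e+01  2.310e+00  3.900e-01  1.000e-02]
```

>>> {"fn": "servo_tool", "kwargs": {"commands": [[[255,0.001,0,0,0,0,0],[255,0.001,0,0,0,0,0],[255,0,0,0,0,0,0],[255,0,0,0,0,0,0]]]}}

```text
clock: 10.27
position: [538.8, -172.1, 82.1]
ee_rot: [0.041, 0.978, -0.008, 0.204]
contact_force: [0.5, 1.2, 5.3]
gripper_width: 12.0
grasp_force: 60.6
```

```bash
python3 st.py
```

```text
10.2667 (array([ 6.3, -0.1,  0.3]), array([0.09, 0.49, 0.08]), array([42.3,  0.1,  0.3])) F face [2.42 1.23 4.72] M face [-0.017  0.016 -0.011] 12.009803776584391 [-1.300e-01 -2.356e+01  1.085e+01  2.050e+00 -2.000e-02 -2.000e-02]
```

>>> {"fn": "servo_tool", "kwargs": {"commands": [[[255,0.001,0,0,0,0,0],[255,0,0,0,0,0,0],[255,0,0,0,0,0,0]]]}}

```text
clock: 10.52
position: [538.1, -172.0, 81.8]
ee_rot: [0.041, 0.978, -0.008, 0.204]
contact_force: [0.4, -0.3, 6.8]
gripper_width: 11.9
grasp_force: 60.6
```

```bash
python3 st.py
```

```text
10.5167 (array([ 5.6, -0.1,  0.3]), array([0.09, 0.51, 0.09]), array([41.6,  0.1,  0.3])) F face [ 3.02 -0.22  6.07] M face [-0.019 -0.092 -0.003] 11.908046273278146 [ -0.15 -23.4   10.67   1.99  -0.09  -0.03]
```

>>> {"fn": "servo_tool", "kwargs": {"commands": [[[255,0.001,0,-0.0005,0,0,0],[255,0,0,0,0,0,0],[255,0,0,0,0,0,0]]]}}

```text
clock: 10.77
position: [535.2, -171.9, 80.6]
ee_rot: [0.041, 0.978, -0.008, 0.202]
contact_force: [0.7, 0.2, 5.3]
gripper_width: 11.8
grasp_force: 60.5
```

```bash
python3 st.py
```

```text
10.7667 (array([2.4, 0.1, 0.4]), array([0.07, 0.28, 0.04]), array([38.4, -0.1,  0.4])) F face [2.66 0.26 4.57] M face [0.027 0.037 0.022] 11.802623187110036 [-1.600e-01 -2.389e+01  1.106e+01  2.110e+00  2.000e-02 -2.000e-02]
```

>>> {"fn": "servo_tool", "kwargs": {"commands": [[[255,0.001,0,0,0,0,0],[255,0,0,0,0,0,0],[255,0,0,0,0,0,0]]]}}

```text
clock: 11.02
position: [534.1, -171.8, 80.1]
ee_rot: [0.041, 0.978, -0.008, 0.202]
contact_force: [0.6, 0.2, 5.3]
gripper_width: 12.0
grasp_force: 60.5
```

```bash
python3 st.py
```

```text
11.0167 (array([1.2, 0. , 0.4]), array([0.07, 0.26, 0.04]), array([37.2, -0. ,  0.4])) F face [2.57 0.24 4.65] M face [0.038 0.03  0.078] 12.037475498390576 [-1.400e-01 -2.381e+01  1.098e+01  2.100e+00 -1.000e-02 -1.000e-02]
```

>>> {"fn": "servo_tool", "kwargs": {"commands": [[[255,0.001,0,0,0,0,0],[255,0,0,0,0,0,0],[255,0,0,0,0,0,0]]]}}

```text
clock: 11.27
position: [533.3, -171.7, 79.9]
ee_rot: [0.041, 0.978, -0.008, 0.202]
contact_force: [0.9, 0.4, 4.5]
gripper_width: 11.7
grasp_force: 60.5
```

```bash
python3 st.py
```

```text
11.2667 (array([0.4, 0. , 0.4]), array([0.07, 0.28, 0.04]), array([36.4, -0. ,  0.4])) F face [2.58 0.52 3.79] M face [-0.03  -0.117  0.022] 11.657764132091268 [-1.400e-01 -2.370e+01  1.083e+01  2.070e+00 -6.000e-02 -1.000e-02]
```

>>> {"fn": "servo_tool", "kwargs": {"commands": [[[255,0.001,0,0,0,0,0],[255,0,0,0,0,0,0],[255,0,0,0,0,0,0]]]}}

```text
clock: 11.52
position: [532.6, -171.6, 79.5]
ee_rot: [0.041, 0.978, -0.008, 0.203]
contact_force: [1.4, 0.6, 5.7]
gripper_width: 11.9
grasp_force: 60.5
```

```bash
python3 st.py
```

```text
11.5167 (array([-0.5,  0. ,  0.5]), array([0.07, 0.3 , 0.05]), array([35.5, -0. ,  0.5])) F face [3.51 0.69 4.69] M face [ 0.04  -0.068  0.026] 11.856872082126202 [-1.200e-01 -2.358e+01  1.070e+01  2.030e+00 -1.000e-01 -1.000e-02]
```

>>> {"fn": "servo_tool", "kwargs": {"commands": [[[255,0.001,0,0,0,0,0],[255,0,0,0,0,0,0],[255,0,0,0,0,0,0]]]}}

```text
clock: 11.77
position: [531.8, -171.5, 79.3]
ee_rot: [0.041, 0.978, -0.008, 0.203]
contact_force: [0.9, -0.8, 5.5]
gripper_width: 11.9
grasp_force: 60.5
```

```bash
python3 st.py
```

```text
11.7667 (array([-1.3,  0. ,  0.5]), array([0.08, 0.32, 0.05]), array([34.7, -0. ,  0.5])) F face [ 3.02 -0.7   4.66] M face [-0.018 -0.2   -0.011] 11.919486254514123 [-1.100e-01 -2.347e+01  1.057e+01  2.000e+00 -1.400e-01 -1.000e-02]
```

>>> {"fn": "servo_tool", "kwargs": {"commands": [[[255,0.001,0,0,0,0,0],[255,0,0,0,0,0,0],[255,0,0,0,0,0,0]]]}}

```text
clock: 12.02
position: [531.0, -171.5, 79.0]
ee_rot: [0.041, 0.978, -0.008, 0.203]
contact_force: [1.7, -0.7, 5.3]
gripper_width: 12.0
grasp_force: 60.5
```

```bash
python3 st.py
```

```text
12.0167 (array([-2.1, -0. ,  0.5]), array([0.08, 0.34, 0.05]), array([33.9,  0. ,  0.5])) F face [ 3.68 -0.51  4.16] M face [-0.042 -0.13  -0.025] 11.985945760501302 [-9.000e-02 -2.336e+01  1.043e+01  1.960e+00 -1.900e-01 -1.000e-02]
```

>>> {"fn": "servo_tool", "kwargs": {"commands": [[[255,0.001,0,0,0,0,0],[255,0,0,0,0,0,0],[255,0,0,0,0,0,0]]]}}

```text
clock: 12.27
position: [530.6, -171.4, 78.9]
ee_rot: [0.041, 0.978, -0.008, 0.203]
contact_force: [0.9, -0.1, 6.4]
gripper_width: 11.6
grasp_force: 60.5
```

```bash
python3 st.py
```

```text
12.2667 (array([-2.6, -0. ,  0.6]), array([0.08, 0.4 , 0.06]), array([33.4,  0. ,  0.6])) F face [3.34 0.02 5.56] M face [-0.124 -0.349  0.024] 11.63734771314949 [-2.000e-02 -2.322e+01  1.005e+01  1.870e+00 -3.400e-01 -1.000e-02]
```

>>> {"fn": "servo_tool", "kwargs": {"commands": [[[255,0.001,0,0,0,0,0],[255,0,0,0,0,0,0],[255,0,0,0,0,0,0]]]}}

```text
clock: 12.52
position: [530.4, -171.4, 78.9]
ee_rot: [0.041, 0.978, -0.008, 0.204]
contact_force: [3.3, -1.1, 6.2]
gripper_width: 11.9
grasp_force: 60.5
```

```bash
python3 st.py
```

```text
12.5167 (array([-2.7, -0.1,  0.7]), array([0.09, 0.48, 0.07]), array([33.3,  0.1,  0.7])) F face [ 5.54 -0.86  4.42] M face [-0.283 -0.619  0.012] 11.86998859270304 [ 1.500e-01 -2.301e+01  9.490e+00  1.730e+00 -5.700e-01 -1.000e-02]
```

The hard stop was felt, so the bar is fully in. Now I press down a little more.

>>> {"fn": "servo_tool", "kwargs": {"commands": [[[255,0,0,0.0005,0,0,0],[255,0,0,0.0005,0,0,0],[255,0,0,0,0,0,0],[255,0,0,0,0,0,0]]]}}

```text
clock: 12.85
position: [531.1, -171.3, 78.6]
ee_rot: [0.041, 0.978, -0.008, 0.205]
contact_force: [1.2, 1.7, 10.6]
gripper_width: 11.5
grasp_force: 61.1
```

```bash
python3 st.py
```

```text
12.85 (array([-2.2, -0.2,  0.2]), array([0.1 , 0.54, 0.09]), array([33.8,  0.2,  0.2])) F face [5.12 1.79 9.38] M face [ 0.15  -0.48   0.032] 11.464922208715123 [-4.100e-01 -2.101e+01  9.210e+00  1.650e+00 -4.600e-01 -1.000e-02]
```

>>> {"fn": "servo_tool", "kwargs": {"commands": [[[255,0,0,0.0005,0,0,0],[255,0,0,0,0,0,0],[255,0,0,0,0,0,0]]]}}

```text
clock: 13.1
position: [531.4, -171.2, 78.5]
ee_rot: [0.041, 0.978, -0.008, 0.205]
contact_force: [-1.3, 1.9, 12.5]
gripper_width: 12.1
grasp_force: 61.4
```

```bash
python3 st.py;  python3 - <<'E'
from bench import cams
import cv2,numpy as np
b=cams.get_image("scene"); a=cams.get_image("wrist")
t=cv2.resize(b["frame"][165:225,255:335],(800,600),interpolation=cv2.INTER_CUBIC); w=cv2.resize(a["frame"],(800,500))
cv2.imwrite("pics/fin.png",cv2.resize(np.vstack([t,w]),(436,600)))
cv2.imwrite("pics/fins.png",t)
E
```

```text
13.1 (array([-1.9, -0.3, -0. ]), array([0.1 , 0.58, 0.09]), array([34.1,  0.3, -0. ])) F face [ 3.53  1.78 12.09] M face [ 0.378 -0.388  0.005] 12.103250455959392 [ -0.66 -20.     9.04   1.61  -0.41  -0.  ]
```

View pics/fins.png

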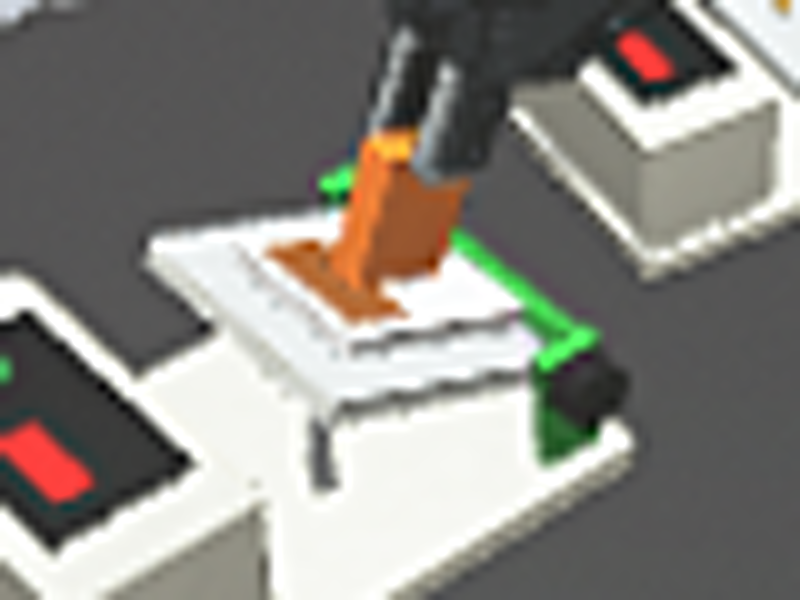

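The carrier looks seated flat, its edge parallel to the face edge and its low end at the red bar. I'll re-push down-slope slightly and balance the moment.

>>> {"fn": "servo_tool", "kwargs": {"commands": [[[255,0.001,0,0,0,-0.4,0],[255,0,0,0,0,0,0],[255,0,0,0,0,0,0]]]}}

```text
clock: 13.45
position: [531.2, -171.1, 78.7]
ee_rot: [0.04, 0.977, -0.008, 0.209]
contact_force: [0.2, 1.7, 12.2]
gripper_width: 11.7
grasp_force: 61.4
```

```bash
python3 st.py
```

```text
13.45 (array([-2.1, -0.4,  0.2]), array([0.11, 1.08, 0.12]), array([33.9,  0.4,  0.2])) F face [ 4.87  1.76 11.21] M face [ 0.347 -0.571 -0.006] 11.656847447311126 [ -0.74 -19.63   8.33   1.46  -0.63  -0.  ]
```

>>> {"fn": "servo_tool", "kwargs": {"commands": [[[255,0.001,0,0,0,-0.4,0],[255,0,0,0,0,0,0],[255,0,0,0,0,0,0],[255,0,0,0,0,0,0]]]}}

```text
clock: 13.78
position: [531.0, -171.0, 78.8]
ee_rot: [0.04, 0.976, -0.008, 0.213]
contact_force: [0.6, 0.4, 14.2]
gripper_width: 11.6
grasp_force: 61.4
```

```bash
python3 st.py
```

```text
13.7833 (array([-2.2, -0.5,  0.4]), array([0.13, 1.56, 0.12]), array([33.8,  0.5,  0.4])) F face [ 6.11  0.44 12.86] M face [ 0.127 -0.817  0.026] 11.609010252611181 [ -0.52 -18.86   7.71   1.26  -0.81   0.  ]
```

>>> {"fn": "servo_tool", "kwargs": {"commands": [[[255,0,0,0,0,0,0],[255,0,0,0,0,0,0],[255,0,0,0,0,0,0],[255,0,0,0,0,0,0],[255,0,0,0,0,0,0],[255,0,0,0,0,0,0]]]}}

```text
clock: 14.28
position: [531.0, -171.0, 78.8]
ee_rot: [0.04, 0.976, -0.008, 0.213]
contact_force: [0.1, 0.3, 14.1]
gripper_width: 11.9
grasp_force: 61.4
```

```bash
python3 st.py;  python3 - <<'E'
from bench import cams
import cv2,numpy as np
b=cams.get_image("scene")
cv2.imwrite("pics/fin2.png",cv2.resize(b["frame"][165:225,255:335],(800,600),interpolation=cv2.INTER_CUBIC))
E
```

```text
14.2833 (array([-2.2, -0.5,  0.4]), array([0.13, 1.56, 0.12]), array([33.8,  0.5,  0.4])) F face [ 5.59  0.3  12.93] M face [ 0.118 -0.825 -0.063] 11.86876555733694 [ -0.5  -18.8    7.73   1.26  -0.81   0.  ]
```

View pics/fin2.png

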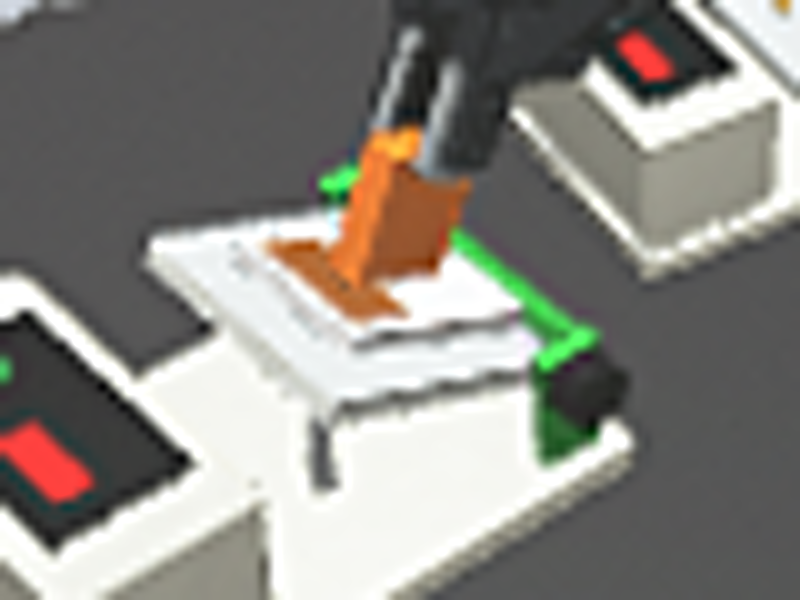

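The extra tilt raised the carrier (n rose 0.2 per 0.5°), so it was pivoting about its low edge. I'll turn back and look for the flattest tilt, where n is lowest.

>>> {"fn": "servo_tool", "kwargs": {"commands": [[[255,0,0,0,0,0.4,0],[255,0,0,0,0,0.4,0],[255,0,0,0,0,0,0],[255,0,0,0,0,0,0]]]}}

```text
clock: 14.67
position: [531.0, -171.1, 78.6]
ee_rot: [0.04, 0.978, -0.008, 0.206]
contact_force: [0.8, 1.0, 12.2]
gripper_width: 11.9
grasp_force: 61.3
```

```bash
python3 st.py
```

```text
14.6667 (array([-2.3, -0.4,  0.2]), array([0.12, 0.74, 0.11]), array([33.7,  0.4,  0.2])) F face [ 5.39  1.1  10.96] M face [ 0.081 -0.849  0.059] 11.866953455019617 [-4.800e-01 -1.963e+01  8.030e+00  1.330e+00 -8.700e-01  1.000e-02]
```

>>> {"fn": "servo_tool", "kwargs": {"commands": [[[255,0,0,0,0,0.6,0],[255,0,0,0,0,0,0],[255,0,0,0,0,0,0]]]}}

```text
clock: 14.92
position: [531.0, -171.1, 78.4]
ee_rot: [0.04, 0.979, -0.008, 0.201]
contact_force: [0.8, 0.7, 11.6]
gripper_width: 11.4
grasp_force: 61.2
```

```bash
python3 st.py
```

```text
14.9167 (array([-2.3, -0.3,  0. ]), array([0.11, 0.13, 0.11]), array([33.7,  0.3,  0. ])) F face [ 5.26  0.8  10.37] M face [ 0.03  -0.88   0.017] 11.390438960350806 [-3.600e-01 -2.029e+01  8.190e+00  1.370e+00 -9.100e-01  1.000e-02]
```

>>> {"fn": "servo_tool", "kwargs": {"commands": [[[255,0,0,0,0,0.6,0],[255,0,0,0,0,0,0],[255,0,0,0,0,0,0]]]}}

```text
clock: 15.17
position: [531.0, -171.2, 78.3]
ee_rot: [0.04, 0.98, -0.008, 0.196]
contact_force: [1.8, 0.1, 10.4]
gripper_width: 11.8
grasp_force: 61.0
```

```bash
python3 st.py
```

```text
15.1667 (array([-2.4, -0.3, -0.1]), array([ 0.1 , -0.48,  0.12]), array([33.6,  0.3, -0.1])) F face [5.68 0.3  8.85] M face [-0.025 -0.989 -0.017] 11.831385400616847 [ -0.33 -20.94   8.34   1.42  -0.96  -0.  ]
```

>>> {"fn": "servo_tool", "kwargs": {"commands": [[[255,0,0,0,0,0.6,0],[255,0,0,0,0,0,0],[255,0,0,0,0,0,0]]]}}

```text
clock: 15.42
position: [530.9, -171.2, 78.1]
ee_rot: [0.041, 0.981, -0.007, 0.191]
contact_force: [1.8, 0.1, 9.6]
gripper_width: 11.9
grasp_force: 61.0
```

```bash
python3 st.py
```

```text
15.4167 (array([-2.6, -0.3, -0.2]), array([ 0.1 , -1.09,  0.11]), array([33.4,  0.3, -0.2])) F face [5.36 0.21 8.12] M face [-0.036 -1.011  0.014] 11.903066047173049 [ -0.31 -21.47   8.53   1.49  -1.     0.  ]
```

>>> {"fn": "servo_tool", "kwargs": {"commands": [[[255,0,0,0,0,0.6,0],[255,0,0,0,0,0,0],[255,0,0,0,0,0,0]]]}}

```text
clock: 15.67
position: [530.6, -171.2, 78.0]
ee_rot: [0.041, 0.982, -0.007, 0.185]
contact_force: [1.2, 0.6, 10.6]
gripper_width: 12.2
grasp_force: 61.1
```

```bash
python3 st.py
```

```text
15.6667 (array([-2.9, -0.2, -0.1]), array([ 0.1 , -1.72,  0.11]), array([33.1,  0.2, -0.1])) F face [5.18 0.69 9.31] M face [ 0.073 -0.935 -0.055] 12.228756525106707 [ -0.4  -21.4    8.85   1.6   -0.94  -0.  ]
```

>>> {"fn": "servo_tool", "kwargs": {"commands": [[[255,0,0,0,0,0.6,0],[255,0,0,0,0,0,0],[255,0,0,0,0,0,0]]]}}

```text
clock: 15.92
position: [530.4, -171.1, 78.0]
ee_rot: [0.041, 0.983, -0.007, 0.18]
contact_force: [-0.1, 1.7, 10.1]
gripper_width: 11.6
grasp_force: 61.2
```

```bash
python3 st.py
```

```text
15.9167 (array([-3.1, -0.3, -0.1]), array([ 0.09, -2.34,  0.1 ]), array([32.9,  0.3, -0.1])) F face [3.7  1.67 9.36] M face [ 0.337 -0.82  -0.039] 11.585837707694557 [-6.700e-01 -2.121e+01  9.120e+00  1.730e+00 -8.700e-01  1.000e-02]
```

The flattest tilt lies near -1.2° from my estimate, a slope of about 0.38. I'll return to it and press slightly more.

>>> {"fn": "servo_tool", "kwargs": {"commands": [[[255,0,0,0,0,-1.1,0],[255,0,0,0.0004,0,0,0],[255,0,0,0,0,0,0],[255,0,0,0,0,0,0],[255,0,0,0,0,0,0]]]}}

```text
clock: 16.33
position: [530.9, -171.1, 78.0]
ee_rot: [0.041, 0.981, -0.007, 0.19]
contact_force: [-0.2, 0.9, 12.8]
gripper_width: 12.2
grasp_force: 61.3
```

```bash
python3 st.py
```

```text
16.3333 (array([-2.6, -0.3, -0.3]), array([ 0.1 , -1.18,  0.12]), array([33.4,  0.3, -0.3])) F face [ 4.77  0.91 11.84] M face [ 0.277 -0.761 -0.015] 12.24106473505463 [ -0.64 -20.24   8.5    1.53  -0.83   0.  ]
```

```bash
python3 -c "
from bench import ticket
print(ticket.job_done())"
```

```text
the job is handed in; nothing more can be done
None
```

I handed the job in at about 16 s, still gripping the carrier and pressing it on the reader at a slope of about 0.38 rad with roughly 13 N. By feel it was flat on the face and hard against the stop, but I had no pin or stop-bar readings and no verdict came back.

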